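Turn over the rocking half-round saddle and seat it on the bench block

ROBOT

A 7-joint arm with a two-finger parallel gripper is mounted at the origin on the work surface. World frame = base frame: x ahead of the robot, y to its left, z up, the work surface at z = 0. Lengths are in mm, angles in rad, forces in N, time in s.
With the tool pointing down it reaches from about 400 to 900 mm from the base axis. Payload 5.6 kg.
Tool frame: the origin (TCP) lies midway between the tips of the shut fingers; the grasp point (between the pads) lies 19 mm behind it; z points along the fingers, y is the line along which they close (so a half turn about z gives the same grasp; the last joint's range is limited). The gripper opens to 92 mm and grips with 3 to 60 N. Pads are 20 mm wide; open, the fingers measure 128 mm over their backs; the gripper's body (75 mm by 189 mm) begins 69 mm behind the grasp point.
Start: joints at [1.096, 0.468, -0.012, 1.603, 0.006, 1.071, -0.056], TCP at [271.99, -590.365, 214.592] pointing down, gripper open.
Joint ranges: [-2.53, 2.53], [-0.31, 2.02], [-1.57, 1.55], [0.28, 2.44], [-1.29, 4.43], [0.15, 1.84], [-2.92, 2.92]. Speed limits (rad/s): [2.57, 2.57, 3.14, 3.14, 3.14, 3.14, 3.14].

INTERFACE

Orientations are given as a rotation vector (axis times angle).
In Python, from cell import robot, grip, kin, viewer gives the robot as it stands. Calls block until the motion is done:
- robot.movep(position, orientation): joint-space move of the TCP to a pose.
- robot.servo_line(position, feed=150, rotation=None): straight line of the TCP; rotation=None keeps the orientation; feed is the mean speed in mm/s.
- robot.goto_joints(angles): joint-space move.
- grip(opening, newtons=None): opening from 0.0 (shut) to 1.0 (fully open); newtons is the grip in N (None keeps the last); returns when the fingers have stopped.
- robot.hold(seconds).
- kin.ik(position, orientation): joint angles nearest the present ones, or None.
- robot.observe(): the state.
- viewer.read_camera(name): name is "scene" or "top" or "wrist"; returns the picture (384x512x3 uint8, red, green, blue); there is no depth.
- viewer.camera_info(name): a dict with "camera_matrix" (3x3 intrinsics, pixels), "R" (3x3) and "t" (3): a world point X has camera coordinates R X + t. Camera axes: x right, y down, z forward; pixel columns grow to the right and rows downward; lengths in mm; the calibration is good to about 2 mm. A picture is of the moment at which its call begins: read the wrist's pose just before it. camera_info takes no time and is no camera call; for the wrist camera it gives the pose at the moment of the call.
A pose or a line that the arm cannot do raises robot.IKError and nothing moves.
- robot.job_done(): hands the job in; it is judged then, once.
Trained networks look in the newest picture that a camera, given by its name, has taken for a name from the list of things; names that differ only in an ending like _2 or _b are one class to them, and where a whole thing is asked for, a point or a joint stands for the part that bears it (a point fixed in the world has none). Each returns a list of dicts, best first, with "confidence" (0 to 1); they miss things now and then, are a little off and sometimes report something else, mostly with a low value. They report only what shows in the picture. A call takes as long as a camera call. They do not tell look-alikes from the thing itself.
- viewer.silhouettes(name, camera): "mask" (384x512 bool, what is visible of it).
- viewer.pinpoint(name, camera): "at" ([x, y, z] in mm, in the coordinates of the camera as it stood for that picture, good to about 4 mm: a listed point, or the origin of a listed thing).
The state is a dict: "t": time; "joints": joint angles; "joint_velocities": joint speeds; "joint_torque": joint torques, N m; "tcp_pos": TCP position; "tcp_rot": TCP orientation; "contact_force": force on the tool from outside, world axes, zero at the start; "wrist_torque": the same for the moment, N m; "grip_width": opening from 0.0 (shut) to 1.0 (fully open); "grip_force": force on a finger pad.
Only numpy, scipy, OpenCV 4.12 (cv2) and the standard library are available. Lean on these libraries where they do the work, as an engineer would, in place of code of your own. Each camera call takes 0.05 s, during which the arm holds its last target. There are 200 camera calls.

TASK

The aluminium half-round forming saddle has been left on its curved side, still rocking a little. Turn it over and seat it on the steel bench block, flat blue side down and pushed snug and square into the inside corner of the two brass stop bars. Never drop it, and leave the other things on the bench where they are.

Things in the scene. Friction and masses are not known exactly. Their poses are not given: they have to be found in the camera images.
- saddle: loose aluminium half-cylinder, 0.13 to 0.27 kg, radius 28 mm (flat face 56 mm wide, painted blue), 56 mm long between flat ends. Origin: middle of the flat face, on the curve's axis. x along its length, z from the flat to the crown, y across the flat. At the start it lies on its curve on the table, z down, origin 28 mm up, still rocking a few degrees about x; touched, it rolls and rocks freely
- crown (a point): the middle of the saddle's curved top line, 28 mm from its flat. The saddle can be pinched by its two long edges or by its two ends (both 56 mm apart). It also stands steadily on a D-shaped end, 56 mm high; let go leaning over 22 degrees to the flat side it tips onto the flat. Turned about its length and let go with the flat within 113 degrees of facing up, it rolls back onto its curve
- bench_block: fixed steel block on the table, 170 mm in x, 150 in y, 14 thick, with two brass stop bars, 10 mm thick, standing 12 mm above its top. One runs along y at the +x edge (inner face at x = 75 mm), the other along x at the +y edge (inner face at y = 65 mm); the other two edges are open. Origin: centre of the underside, on the table
- seat (a point): the point on top of the bench block (14 mm above the table) where the middle of the saddle's flat lies when it is fully home in the corner: x = 47 mm, y = 37 mm in the block's frame, axes as the block. The flat is square, so the saddle's length may lie along the block's x or y: an end touches one bar and a long edge the other
- pin_vise: bystander: black pin vise about 90 mm long with a steel cross bar, lying on the table; origin under its middle
- copper_tube: bystander: upright copper tube, 17 mm across, 55 mm high; origin at its foot
- brass_tube: bystander: upright brass tube, 17 mm across, 55 mm high; origin at its foot
- disc: bystander: dark steel disc lying flat, 38 mm across, 5 mm thick; origin under its middle
- punch: bystander: steel doming punch with a ball end, 80 mm long, 18 mm thick, lying on the table; origin under its middle
- cuff_block: bystander: dark steel doming cube, 50 mm; origin under its middle
Things that resemble listed ones, but are neither listed nor needed, are in the scene too. There is more than one size of the bench_block; the job needs the middle-sized.

How it is judged (in metres and radians):
At the end, for the whole second after the job is handed in: The saddle lies still on the bench block with its flat side down (level within 0.06 rad), no more than 3 mm from home against either stop bar, its length along either bar within 0.06 rad (angle between saddle's own z axis and vertical below 0.06 rad and x of saddle in the frame of seat between -0.003 and 0.002 m and y of saddle in the frame of seat between -0.003 and 0.002 m and z of saddle in the frame of seat between -0.002 and 0.003 m and (angle between the x axis of saddle and the x axis of bench_block, either way round below 0.06 rad or angle between the x axis of saddle and the y axis of bench_block, either way round below 0.06 rad) and linear speed of saddle below 0.01 m/s and angular speed of saddle below 0.05 rad/s); the robot touches nothing.
It fails at once if the saddle is dropped or thrown: faster than 0.65 m/s with no finger touching it (linear speed of saddle above 0.65 m/s and contact force between saddle and the fingers below 0.05 N).
It fails at once if a bystander (pin vise, tubes, disc, punch, doming cube) is moved by more than 30 mm (distance of any of pin_vise, copper_tube, brass_tube, disc, punch, cuff_block from where it was at the start of the episode above 0.03 m).
It also fails if it takes over 72 s, if anything falls off the work surface, if the arm or the gripper's body presses on something with over 40 N, if the wrist force passes 120 N, or if a joint passes its speed limit or range.

## Working session

There is one attempt and no reset: what is moved stays moved. The work goes in short steps, each a Python script; the robot and the scene stay as the last script left them, time stands still between calls to the robot, and variables do not carry over. Pictures are saved under pics/ and viewed, at most 10 in all, crops included, and the job is handed in when it is done.

```bash
ls; mkdir -p pics; cat > h.py <<'E'
import numpy as np, cv2
from cell import robot, grip, kin, viewer
from scipy.spatial.transform import Rotation as R
def snap(n):
    return viewer.read_camera(n)
def save(im,f): cv2.imwrite('pics/'+f,im[:,:,::-1])
def toworld(p,ci): return np.array(ci['R']).T@(np.array(p)-np.array(ci['t']))
def pix2z(u,v,z,ci):
    K=np.array(ci['camera_matrix']);Rm=np.array(ci['R']);t=np.array(ci['t'])
    d=Rm.T@np.linalg.inv(K)@np.array([u,v,1.]);c=-Rm.T@t
    return c+d*(z-c[2])/d[2]
def proj(X,ci):
    K=np.array(ci['camera_matrix']);q=K@(np.array(ci['R'])@np.array(X)+np.array(ci['t']));return q[:2]/q[2]
E
python3 - <<'E'
from h import *
s=robot.observe();print(s['t'],s['tcp_pos'],s['tcp_rot'],s['contact_force'])
ims=[]
for c in ('top','scene'):
    im=snap(c);ims.append(im);ci=viewer.camera_info(c)
    print(c,np.round(-np.array(ci['R']).T@ci['t']))
    for n in ['saddle','bench_block','seat','crown']+(['pin_vise','copper_tube','brass_tube','disc','punch','cuff_block'] if c=='top' else []):
        for d in viewer.pinpoint(n,c): 
            w=toworld(d['at'],ci);print(n,round(d['confidence'],2),np.round(w),np.round(proj(w,ci)))
a=cv2.resize(ims[0],(800,600),interpolation=cv2.INTER_CUBIC);save(a,'top.png')
save(cv2.resize(ims[1],(800,600),interpolation=cv2.INTER_CUBIC),'scene.png')
E
```

```text
pics
0.0 [ 271.74637748 -589.81351579  213.6596851 ] [-3.06698669e+00 -6.72594741e-01  7.86587003e-04] [0.09453942 0.19825925 0.42250902]
top [302.  11. 988.]
saddle 0.95 [479. 146.  27.] [204. 183.]
bench_block 0.71 [ 688. -233.   -4.] [339. 113.]
bench_block 0.71 [ 200. -321.   -1.] [379. 288.]
bench_block 0.58 [ 475. -181.   -4.] [323. 187.]
bench_block 0.21 [731.  46.  -0.] [241.  99.]
seat 0.69 [ 266. -285.   16.] [366. 263.]
seat 0.67 [ 530. -154.   15.] [314. 166.]
crown 0.82 [477. 147.   1.] [204. 186.]
pin_vise 0.55 [ 418. -439.    2.] [417. 206.]
pin_vise 0.51 [ 531. -154.   14.] [314. 165.]
copper_tube 0.4 [728.  46.  -4.] [241. 100.]
brass_tube 0.63 [734. -51.   1.] [275.  98.]
brass_tube 0.42 [478. 148.  -2.] [204. 186.]
disc 0.73 [653. 398.   2.] [116. 124.]
punch 0.71 [442. 436.  -2.] [ 98. 199.]
punch 0.68 [ 533. -154.   12.] [313. 165.]
cuff_block 0.8 [ 661. -393.   -4.] [395. 123.]
scene [1386.  -43.  731.]
saddle 0.57 [480. 138.  26.] [305. 200.]
saddle 0.49 [728.  48.  -5.] [285. 272.]
bench_block 0.84 [ 197. -323.   -0.] [164. 165.]
bench_block 0.73 [ 480. -179.   -4.] [200. 214.]
bench_block 0.66 [ 692. -237.   -4.] [172. 268.]
seat 0.81 [ 266. -287.   16.] [171. 171.]
seat 0.78 [ 530. -154.   12.] [207. 220.]
seat 0.73 [ 729. -223.   10.] [175. 275.]
crown 0.85 [479. 145.  -0.] [307. 206.]
```

View pics/top.png

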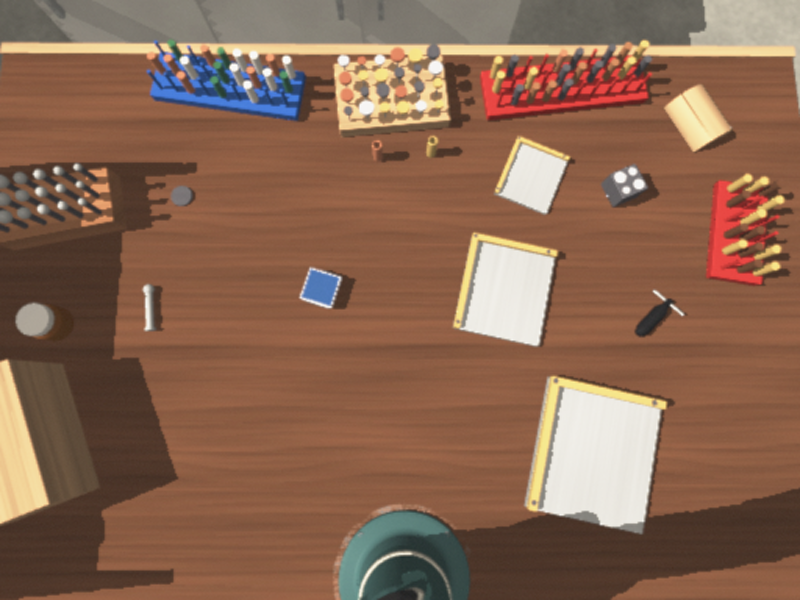

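View pics/scene.png

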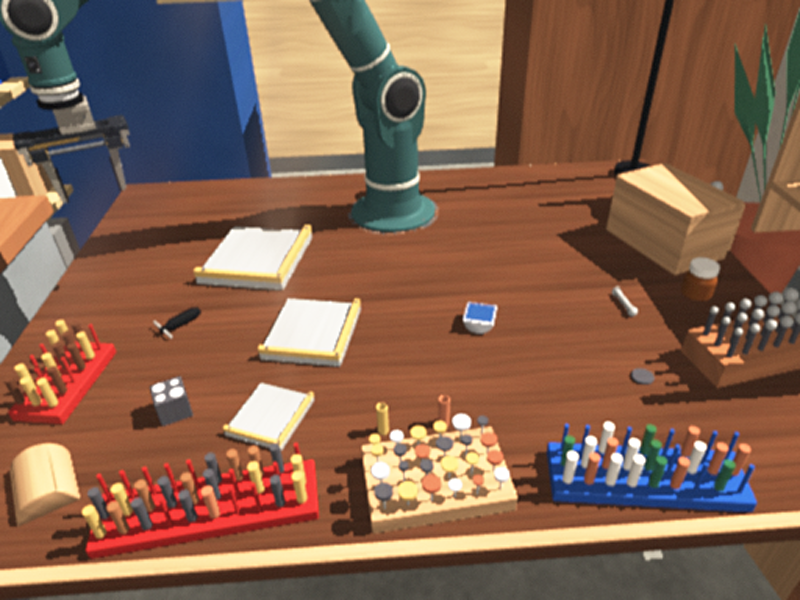

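The top picture (800x600) shows three white-topped blocks. The small one is at (533,175), the middle at (507,290) and the large at (597,453). The blue-topped saddle is at (321,287), and the scene view shows its D-end at (480,318).

Look-alikes:
- **Saddle:** the wooden half-round at (698,118) is larger and not aluminium with a blue face. I choose (321,287).
- **Block:** the seat-to-origin distances are about 41, 59 and 77 mm for the small, middle and large blocks. The listed block needs 59.8 mm, so I choose the middle one.

Next I take close views with the wrist camera.

```bash
python3 - <<'E'
from h import *
down=R.from_euler('x',180,degrees=True)
out=[]
for nm,p in (('block',[500,-170,300]),('saddle',[478,146,260])):
    robot.movep(p,down.as_rotvec()); robot.hold(.3)
    ci=viewer.camera_info('wrist'); im=snap('wrist'); 
    print(nm,robot.observe()['t'],'cam',np.round(-np.array(ci['R']).T@ci['t']), np.round(np.array(ci['R']),2).tolist())
    for n in (['bench_block','seat'] if nm=='block' else ['saddle','crown']):
        for d in viewer.pinpoint(n,'wrist'):
            w=toworld(d['at'],ci);print(n,round(d['confidence'],2),np.round(w,1),np.round(proj(w,ci)))
    k='bench_block' if nm=='block' else 'saddle'
    z=14 if nm=='block' else 28
    for d in viewer.silhouettes(k,'wrist'):
        m=d['mask'].astype(np.uint8);c=max(cv2.findContours(m,0,2)[0],key=cv2.contourArea)
        b=cv2.boxPoints(cv2.minAreaRect(c));w=[pix2z(*q,z,ci)[:2] for q in b]
        print(k,round(d['confidence'],2),m.sum(),np.round(b).tolist(),np.round(w,1).tolist())
    np.savez(nm+'.npz',im=im,K=ci['camera_matrix'],R=ci['R'],t=ci['t'])
    out.append(im)
save(cv2.resize(np.hstack(out),(800,300),interpolation=cv2.INTER_AREA),'w1.png')
E
```

```text
block 2.9167 cam [ 565. -171.  469.] [[-0.0, -1.0, -0.0], [-0.97, 0.0, 0.24], [-0.24, 0.0, -0.97]]
bench_block 0.85 [ 476.1 -176.3   -0.6] [259. 175.]
bench_block 0.84 [ 196.7 -322.8   -3.4] [348. 343.]
bench_block 0.77 [ 689.  -236.3   -1.7] [306.  10.]
seat 0.59 [ 531.6 -152.4   15.7] [241. 136.]
seat 0.56 [ 267.1 -285.1   12.5] [329. 310.]
bench_block 0.92 13345 [[194.0, 225.0], [219.0, 102.0], [332.0, 124.0], [308.0, 248.0]] [[404.9, -83.5], [576.3, -123.4], [546.9, -274.1], [370.0, -247.5]]
bench_block 0.71 4931 [[282.0, 363.0], [282.0, 323.0], [410.0, 323.0], [410.0, 363.0]] [[173.5, -213.9], [246.0, -212.6], [245.9, -410.1], [173.4, -418.0]]
bench_block 0.67 4831 [[249.0, 38.0], [280.0, -32.0], [354.0, 1.0], [323.0, 71.0]] [[653.0, -163.3], [731.8, -201.5], [695.9, -293.0], [613.8, -258.3]]
saddle 4.6333 cam [544. 145. 429.] [[-0.0, -1.0, 0.0], [-0.97, 0.0, 0.23], [-0.23, 0.0, -0.97]]
saddle 0.57 [482.8 144.8  29.4] [255. 162.]
crown 0.66 [479.2 141.9  -1.5] [257. 162.]
saddle 0.63 2139 [[227.0, 180.0], [242.0, 134.0], [286.0, 148.0], [271.0, 194.0]] [[461.2, 178.8], [516.0, 160.5], [499.2, 108.0], [443.4, 124.8]]
saddle 0.27 8594 [[429.0, 217.0], [457.0, 75.0], [539.0, 91.0], [511.0, 233.0]] [[413.9, -73.9], [582.4, -85.2], [564.8, -181.3], [392.4, -180.0]]
```

View pics/w1.png

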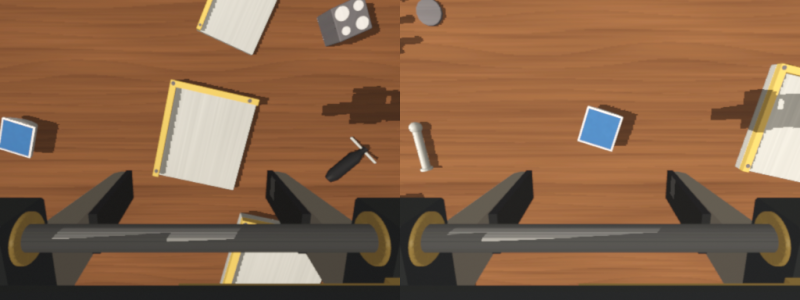

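The block view (left) shows the middle block with its brass corner at (172,82), an L opening down and right. The saddle view (right) shows the blue flat centred at (600,129), turned about 17°. Next I fit the block's yaw from the brass pixels and check the saddle's axis in a close scene crop.

```bash
python3 - <<'E'
from h import *
from scipy.optimize import minimize
L=lambda n:(lambda d:(d['im'],dict(camera_matrix=d['K'],R=d['R'],t=d['t'])))(np.load(n+'.npz'))
im,ci=L('block')
hsv=cv2.cvtColor(im,cv2.COLOR_RGB2HSV)
br=cv2.inRange(hsv,(18,110,150),(32,255,255)); roi=np.zeros_like(br);roi[95:240,185:340]=255; br&=roi
S=4
brS=cv2.resize(br,None,fx=S,fy=S,interpolation=cv2.INTER_LINEAR)>127
def pts(p,Q):
    c,s=np.cos(p[2]),np.sin(p[2]);return [proj([p[0]+c*x-s*y,p[1]+s*x+c*y,z],ci) for x,y,z in Q]
def ren(p):
    m=np.zeros(brS.shape,np.uint8)
    for x0,x1,y0,y1 in ((75,85,-75,75),(-85,85,65,75)):
        q=np.array(pts(p,[(x,y,z) for x in(x0,x1) for y in(y0,y1) for z in(14,26)]))
        cv2.fillConvexPoly(m,cv2.convexHull(np.round((q+.5)*S*16-8).astype(np.int32)),1,shift=4)
    return m>0
f=lambda p:-(ren(p)&brS).sum()/(ren(p)|brS).sum()
r=minimize(f,[476,-178,np.radians(-12)],method='Nelder-Mead',options=dict(initial_simplex=[[476,-178,-.2],[482,-178,-.2],[476,-172,-.2],[476,-178,-.15]]))
p=r.x;print('block',p[:2],np.degrees(p[2]),-r.fun)
c,s=np.cos(p[2]),np.sin(p[2]);print('seat',p[0]+47*c-37*s,p[1]+47*s+37*c)
im2,ci=L('saddle');hsv=cv2.cvtColor(im2,cv2.COLOR_RGB2HSV)
bl=cv2.inRange(hsv,(95,100,60),(130,255,255)); bl[210:]=0
k=max(cv2.findContours(bl,0,2)[0],key=cv2.contourArea);
w=np.array([pix2z(*q[0],28,ci)[:2] for q in k],np.float32);print('saddle',cv2.minAreaRect(w))
im3=snap('scene');ci=viewer.camera_info('scene')
u,v=np.round(proj([480,146,20],ci)).astype(int)
a=cv2.resize(im3[v-25:v+25,u-30:u+30],(480,400),interpolation=cv2.INTER_CUBIC)
b=cv2.resize(im2[120:210,200:308],(480,400),interpolation=cv2.INTER_CUBIC);save(np.vstack([a,b])[:,:][::1] if 0 else np.hstack([a,b])[:, :960] if 0 else cv2.resize(np.hstack([a,b]),(800,333)),'c.png')
E
```

```text
block [ 477.69588309 -178.47706273] -12.623029357147471 0.9121380466155613
seat 531.6456590663953 -152.64255726666931
saddle ((479.4241027832031, 144.22286987304688), (49.14948272705078, 49.61575698852539), 72.45680236816406)
```

View pics/c.png

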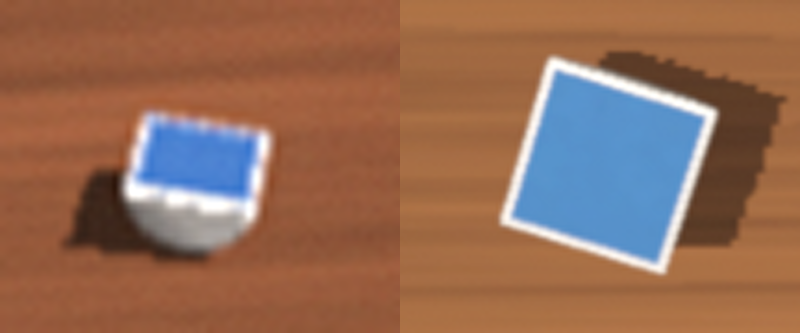

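The crop shows D-shaped ends facing ±x and the blue flat on top with the aluminium curve below, so this is the saddle, with its axis at a yaw of −17.5°. The plan is to pinch the ends with the tool leaning 65° one way, rotate 130° about the axis, and set it down leaning the other way. It then tips the last 50° onto its flat. First I check the IK options.

```bash
cat >> h.py <<'E'
Z=np.array([0,0,1.])
def ori(y,d): return R.from_matrix(np.column_stack([np.cross(y,d),y,d])).as_rotvec()
def hd(deg): return np.array([np.cos(np.radians(deg)),np.sin(np.radians(deg)),0])
def lean(az,th): return np.sin(np.radians(th))*hd(az)-np.cos(np.radians(th))*Z
SY=-17.5; SP=np.array([479.4,144.2,28]); BY=-12.62; BP=np.array([477.7,-178.5,14])
def blk(x,y,z): return BP+x*hd(BY)+y*hd(BY+90)+z*Z
E
python3 - <<'E'
from h import *
f=lambda q:None if q is None else np.round(q,2).tolist()
for th in (55,65):
  for az in (SY+90,SY-90):
    for s in (1,-1):
      d=lean(az,th); y=s*hd(SY); g=SP-[0,0,4]+19*d
      print('pick',th,round(az),s,f(kin.ik(g,ori(y,d))),f(kin.ik(g-110*d,ori(y,d))))
      # y = hd(az + k90): relation for place: w=-a, same y
      k=-90*s if az>0 else 90*s
      for wz in (0,90,180,270):
        w=BY+wz; d2=lean(w,th); y2=hd(w+180+k); g2=blk(20,-5,26)+19*d2
        q=kin.ik(g2,ori(y2,d2))
        if q is not None: print('   place',wz,f(q))
E
```

```text
pick 55 72 1 [1.11, 1.36, -1.15, 2.21, 0.85, 0.22, -0.68] [0.79, 0.7, -0.49, 2.25, -1.13, 0.73, 1.14]
   place 90 [0.77, 0.88, -0.06, 1.78, -0.82, 1.21, -2.04]
   place 180 [0.29, 1.06, -0.03, 1.31, 0.06, 1.73, -1.55]
   place 270 [0.01, 0.84, -0.23, 1.93, 1.1, 1.27, -1.26]
pick 55 72 -1 [0.83, 1.0, -0.77, 2.22, -1.25, 0.35, -1.88] [0.68, 0.67, -0.35, 2.25, -1.21, 0.8, -1.95]
   place 90 [1.06, 0.95, -0.45, 1.76, -0.54, 1.06, 0.87]
   place 180 [0.62, 1.18, -0.63, 1.28, 0.43, 1.83, 1.25]
   place 270 [0.5, 1.11, -0.9, 1.9, 1.44, 1.77, 1.75]
pick 55 -108 1 [-0.31, 1.05, -0.51, 1.6, 0.79, 1.65, -1.51] [-0.4, 1.04, -0.54, 1.4, 0.74, 1.83, -1.46]
   place 90 [1.06, 0.95, -0.45, 1.76, -0.54, 1.06, 0.87]
   place 180 [0.62, 1.18, -0.63, 1.28, 0.43, 1.83, 1.25]
   place 270 [0.5, 1.11, -0.9, 1.9, 1.44, 1.77, 1.75]
pick 55 -108 -1 [-0.21, 1.11, -0.68, 1.59, 0.89, 1.75, 1.55] [-0.45, 1.01, -0.45, 1.4, 0.69, 1.79, 1.72]
   place 90 [0.77, 0.88, -0.06, 1.78, -0.82, 1.21, -2.04]
   place 180 [0.29, 1.06, -0.03, 1.31, 0.06, 1.73, -1.55]
   place 270 [0.01, 0.84, -0.23, 1.93, 1.1, 1.27, -1.26]
pic
[... 169 characters left out ...]
[-0.03, 0.94, -0.23, 1.89, 1.14, 1.43, -1.34]
pick 65 72 -1 [0.87, 1.11, -0.73, 2.19, -1.27, 0.51, -1.74] [0.75, 0.83, -0.32, 2.22, -1.23, 0.94, -1.79]
   place 90 [1.1, 1.05, -0.46, 1.7, -0.59, 1.19, 0.93]
   place 270 [0.31, 1.08, -0.68, 1.86, 1.37, 1.77, 1.72]
pick 65 -108 1 [-0.37, 1.13, -0.47, 1.51, 0.8, 1.81, -1.52] [-0.74, 1.09, -0.01, 1.31, 0.48, 1.8, -1.23]
   place 90 [1.1, 1.05, -0.46, 1.7, -0.59, 1.19, 0.93]
   place 270 [0.31, 1.08, -0.68, 1.86, 1.37, 1.77, 1.72]
pick 65 -108 -1 [-0.38, 1.13, -0.45, 1.51, 0.79, 1.8, 1.63] [-0.74, 1.09, -0.01, 1.31, 0.48, 1.8, 1.91]
   place 90 [0.8, 0.98, -0.05, 1.72, -0.88, 1.36, -1.98]
   place 270 [-0.03, 0.94, -0.23, 1.89, 1.14, 1.43, -1.34]
```

```bash
python3 - <<'E'
from h import *
th=60; d=lean(SY-90,th); y=hd(SY); o=ori(y,d); g=SP-[0,0,4]+19*d
grip(1.0)
for q in (g-90*d,g-90*d+[0,0,110],g): print(np.round(kin.ik(q,o),2))
robot.movep(g-90*d+[0,0,110],o)
robot.servo_line(g-90*d,feed=150)
ci=viewer.camera_info('top');im=snap('top');hsv=cv2.cvtColor(im,cv2.COLOR_RGB2HSV)
bl=cv2.inRange(hsv,(95,100,60),(130,255,255));roi=bl*0;roi[160:205,180:230]=255;bl&=roi
k=cv2.findContours(bl,0,2)[0]
if k:
    k=max(k,key=cv2.contourArea);print('saddle',cv2.minAreaRect(np.array([pix2z(*q[0],28,ci)[:2] for q in k],np.float32)))
robot.servo_line(g,feed=80)
s=robot.observe();print(s['t'],s['tcp_pos']-g,s['contact_force'])
grip(0.5,20)
s=robot.observe();print(s['t'],s['grip_width']*92,s['grip_force'],s['contact_force'])
a=snap('scene')[150:290,200:400];b=snap('wrist')[0:280,56:456]
save(np.hstack([cv2.resize(a,(400,280)),b]),'g.png')
E
```

```text
[-0.72  1.01 -0.01  1.41  0.47  1.68 -1.23]
[-0.68  0.87 -0.08  1.42  0.51  1.83 -1.2 ]
[-0.33  1.09 -0.5   1.55  0.8   1.74 -1.52]
saddle ((479.22467041015625, 144.94943237304688), (47.015438079833984, 47.66750717163086), 73.06199645996094)
8.1 [0.27352332 0.64187408 0.08527416] [-0.15353683 -0.89616266  0.47728069]
8.7333 55.69339294263145 19.998503923416138 [-0.27739477 -0.05685098  0.23590419]
```

View pics/g.png

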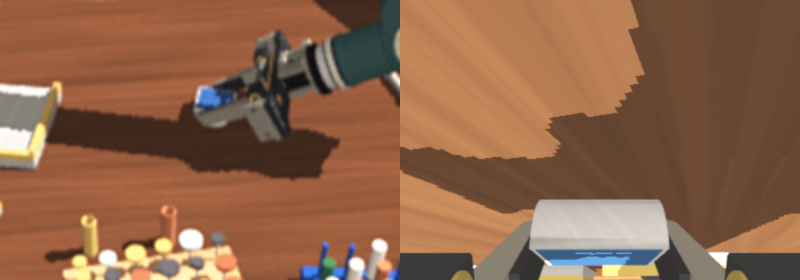

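The fingers are on both D-ends at a width of 55.7 mm: in the left half at about (210,100), and centred between the fingers in the right half. Now I lift it and turn it over above the block.

```bash
python3 - <<'E'
from h import *
s=robot.observe(); robot.servo_line(s['tcp_pos']+[0,0,150],feed=150)
d=lean(BY+90,65);o=ori(hd(BY),d); g=blk(5,10,25.2+50)+19*d
robot.movep(g,o)
s=robot.observe();print(s['t'],s['tcp_pos']-g,s['grip_width']*92,s['grip_force'],s['contact_force'],np.round(s['joints'],2))
print(kin.ik(g-[0,0,50],o))
b=snap('wrist')[0:280,56:456];a=snap('scene')[150:290,130:330]
save(np.hstack([cv2.resize(a,(400,280)),b]),'p.png')
E
```

```text
11.8333 [0.22842511 1.42976007 0.15525815] 56.17575102481714 19.99916285276413 [-0.57501103  0.22100842 -1.93626513] [ 1.09  0.94 -0.46  1.77 -0.63  1.21  0.93]
[ 1.07943395  1.02460062 -0.43595689  1.75172747 -0.62104978  1.16471923
  0.97355189]
```

View pics/p.png

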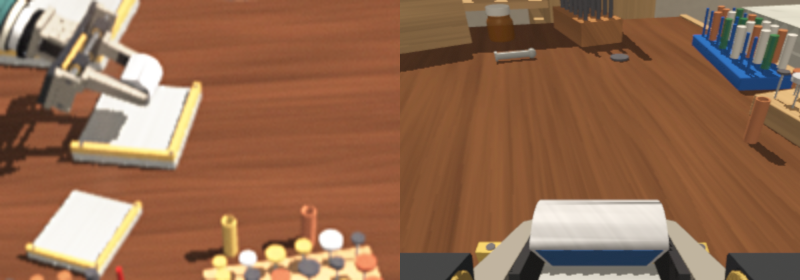

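It is turned over, with the crown up and the blue flat facing back and down. Now I lower it to contact, release, and look.

```bash
python3 - <<'E'
from h import *
d=lean(BY+90,65);o=ori(hd(BY),d); g=blk(5,10,25.2)+19*d
robot.servo_line(g+[0,0,6],feed=60,rotation=o)
robot.hold(.2);f0=robot.observe()['contact_force'][2]
z=6
while z>-6:
    z-=.7; robot.servo_line(g+[0,0,z],feed=10); s=robot.observe()
    if s['contact_force'][2]-f0>2.0: break
print('contact z',z,s['contact_force'],f0,s['t'])
grip(0.8); robot.hold(.5)
s=robot.observe();print(s['t'],s['grip_width'],s['contact_force'])
b=snap('wrist')[0:280,56:456];a=snap('scene')[150:290,130:330]
save(np.hstack([cv2.resize(a,(400,280)),b]),'r.png')
E
```

```text
contact z -0.3000000000000007 [-0.079853   -1.51966157  1.7845642 ] -0.8276351817777299 15.2667
16.2167 0.80068957891254 [-0.28942712 -0.40482395  0.29638713]
```

View pics/r.png

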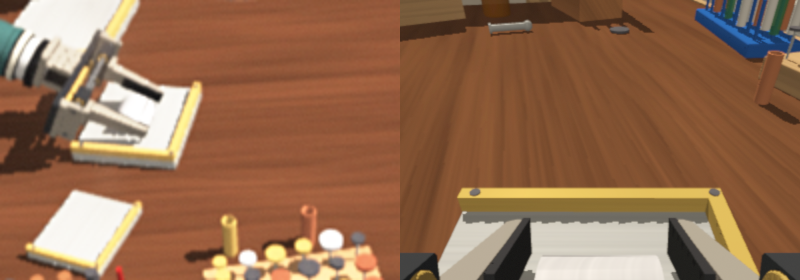

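The saddle tipped onto its flat: on the right the crown shows low between the open fingers at (600,268), and no blue is visible. Now I retreat, shut the gripper and look from above.

```bash
python3 - <<'E'
from h import *
d=lean(BY+90,65); s=robot.observe()
robot.servo_line(s['tcp_pos']-110*d,feed=150)
robot.servo_line(robot.observe()['tcp_pos']+[0,0,100],feed=200)
grip(0.0,20)
o=ori(hd(BY+180),-Z)
p=blk(-70,-10,250);print(kin.ik(p,o))
robot.movep(p,o);robot.hold(.2)
ci=viewer.camera_info('wrist');im=snap('wrist')
print('t',robot.observe()['t'])
def tob(w): w=w-BP; return np.round([w@hd(BY),w@hd(BY+90),w[2]],1)
for n in ('saddle','crown','seat'):
    for q in viewer.pinpoint(n,'wrist'): print(n,round(q['confidence'],2),tob(toworld(q['at'],ci)))
for q in viewer.silhouettes('saddle','wrist'):
    k=max(cv2.findContours(q['mask'].astype(np.uint8),0,2)[0],key=cv2.contourArea)
    w=np.array([tob(pix2z(*e[0],20,ci))[:2] for e in k],np.float32);print('mask',round(q['confidence'],2),cv2.minAreaRect(w))
save(cv2.resize(im,(800,600)),'v.png')
E
```

```text
[ 1.54971034  0.41606165 -1.46678544  1.97098472  0.45288223  1.16472756
  2.82398101]
t 20.9417
saddle 0.6 [ 7.7 -6.4  2.1]
crown 0.64 [ 230.1 -168.4  -15.1]
crown 0.58 [ 4.7 -8.  25.7]
seat 0.91 [253.5   9.2  -6.1]
seat 0.76 [45.6 36.1  3.3]
seat 0.67 [-184.4 -152.7    0.8]
mask 0.94 ((6.456258773803711, -9.70286750793457), (55.304874420166016, 62.23764419555664), 89.89447784423828)
```

View pics/v.png

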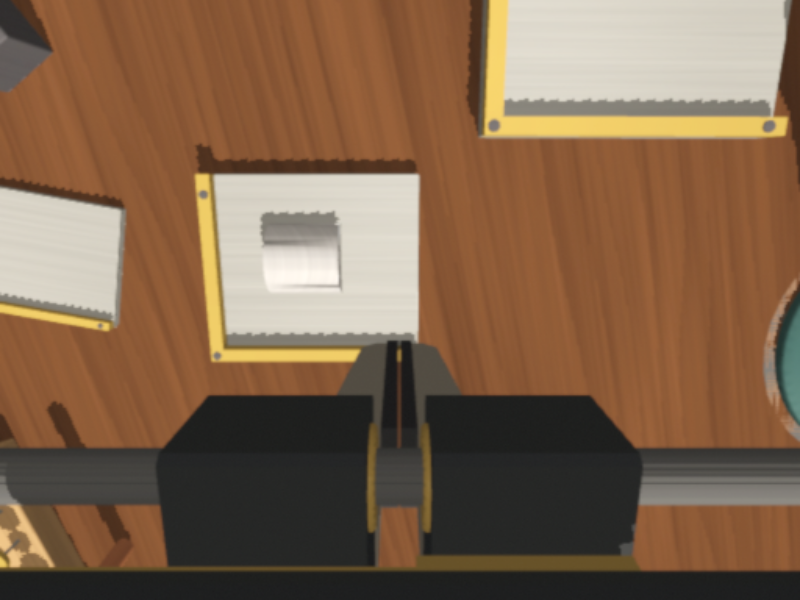

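The saddle lies flat and square on the block, with its crown at block coordinates (6,−7), near (301,252) in the picture. Now I push it home, first +x and then +y, guarding on force.

```bash
cat >> h.py <<'E'
OP=ori(hd(BY),-Z)
def push(start,dirn,near,far,lim=6.0):
    """start: block-frame tool point; dirn 0/1 block axis; near/far: coordinate of free travel end / hard end"""
    a=hd(BY+90*dirn); st=np.array(start,float)
    robot.servo_line(blk(*st)+60*Z,feed=250,rotation=OP); robot.servo_line(blk(*st),feed=100); robot.hold(.2)
    f0=robot.observe()['contact_force']@a; p=st.copy(); p[dirn]=near
    robot.servo_line(blk(*p),feed=40); mx=0
    while p[dirn]<far:
        p[dirn]+=.8; robot.servo_line(blk(*p),feed=15); s=robot.observe(); f=f0-s['contact_force']@a; mx=max(mx,f)
        if f>lim: break
    w=s['tcp_pos']-BP; print('push',dirn,'stop at',round(p[dirn],1),'actual',round(w@a,1),'f',round(f,1),mx,'t',s['t'])
    q=p.copy(); q[dirn]-=15; robot.servo_line(blk(*q),feed=60); robot.servo_line(blk(*q)+60*Z,feed=150)
E
python3 - <<'E'
from h import *
robot.servo_line(robot.observe()['tcp_pos']+[0,0,20])
robot.goto_joints([.38,.468,-.012,1.603,.006,1.071,-.056])
robot.movep(blk(-48,-7,90),OP);print(np.round(robot.observe()['joints'],2),robot.observe()['t'])
push([-48,-7,4],0,2,15)
push([47,-60,4],1,-6,6) if 0 else push([46,-58,4],1,-12,8)
E
```

```text
[ 0.39  0.32 -0.08  2.13  0.04  0.69  0.06] 24.7583
push 0 stop at 5.2 actual 3.9 f 6.5 6.500423837937874 t 28.3583
push 1 stop at 1.6 actual -0.0 f 6.5 6.527254269363506 t 36.2583
```

```bash
python3 - <<'E'
from h import *
push([-14,37,4],0,1,9)
push([46,-16,4],1,-3,5)
robot.movep(blk(-60,0,250),OP);robot.hold(.3)
ci=viewer.camera_info('wrist');im=snap('wrist')
def tob(w): w=w-BP; return np.round([w@hd(BY),w@hd(BY+90),w[2]],1)
for n in ('saddle','crown','seat'):
    for q in viewer.pinpoint(n,'wrist')[:2]: print(n,round(q['confidence'],2),tob(toworld(q['at'],ci)))
print(robot.observe()['t'])
u,v=np.round(proj(blk(47,37,14),ci)).astype(int);v=max(v,75);u=max(u,100)
save(cv2.resize(im[v-75:v+75,u-100:u+100],(800,600),interpolation=cv2.INTER_CUBIC),'f.png')
E
```

```text
push 0 stop at 5.8 actual 3.9 f 6.8 6.7627503988792075 t 40.65
push 1 stop at 1.8 actual -0.0 f 7.1 7.052753841684417 t 44.9833
saddle 0.93 [48.9 41.   4.3]
crown 0.85 [46.8 37.2 23. ]
seat 0.93 [255.1   9.7  -6.3]
47.3
```

View pics/f.png

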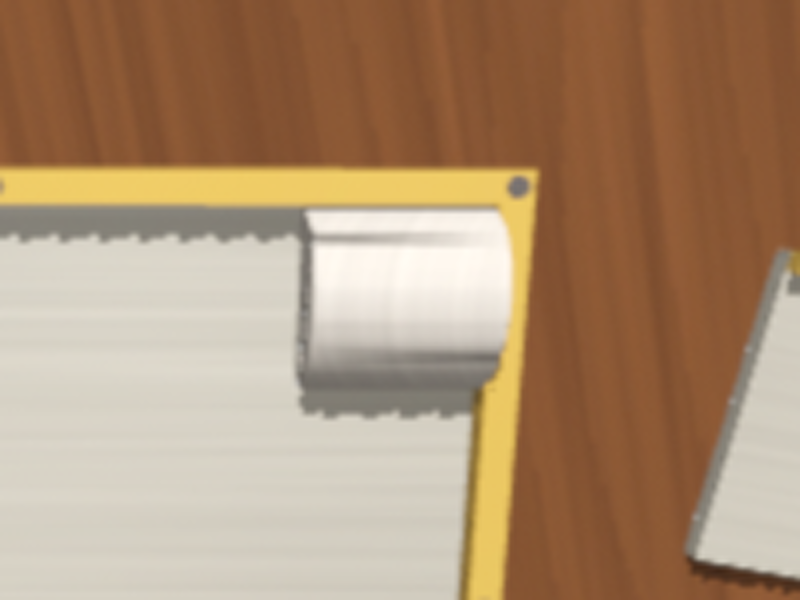

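The saddle sits tight and square against both bars, with the bar corner at (517,187) and the saddle centred at (405,300). Repeating both pushes gave the same end stops, so I hand it in.

```bash
python3 -c "
from h import *
print(robot.job_done())"
```

```text
the job is handed in; nothing more can be done
None
```

I turned the saddle over, seated it flat side down in the corner of the middle-sized bench block against both brass stop bars, and handed the job in; the verdict was not reported back.

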